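Key and fit the pulleys on an air-driven three-spindle unit

TASK

Shut the air off at the drive's yellow quarter-turn valve, then fit every loose pulley on the spindle whose collar has its colour: drop a loose key into the slot across the spindle's end, then slide the pulley down over it, keyway on key, until it sits fully home and level on the collar. Keep the valve shut whenever you handle keys or pulleys, turn the air fully on again when all pulleys are fitted, and leave the other things on the table where they are.

Things in the scene. Friction and masses are not known exactly. Their poses are not given: they have to be found in the camera images.
- valve (a joint): Ball valve handle on the drive's air pipe, turning on a vertical axis. 0 = fully open (air on), handle in line with the pipe; 1.57 rad = fully shut, handle square across the pipe, pointing to the robot's side of the drive. It grows anticlockwise seen from above and stops hard at both ends; stiff (about 0.2 N m), it stays where it is left.
- valve_grip (a point): Centre of the yellow upright fin at the end of the valve handle: 44 mm long (along the handle), 12 mm wide, 28 mm tall, 60 mm from the hinge axis. Its own y axis points outward along the handle, z up. About 70 mm above the table.
- valve_hinge (a point): Point on the valve's vertical hinge axis at the height of the fin's centre; it turns with the handle. A flat 12 mm wide lever joins the hinge to the fin, 11 mm below this point.
- spindle_red_seat (a point): Centre of the top face of the red collar (60 mm diameter) of the drive's red spindle, 80 mm above the table; z up. A steel shaft 36 mm in diameter rises 40 mm from here. Its top end is cut right across by a slot 19 mm wide and 11 mm deep (floor 29 mm above this point), open at the top and both ends, running along this point's x axis. The spindle turns about z with slight friction (0.15 N m). Spindles stand 125 mm apart on a grey box 100 x 400 mm, 70 mm high.
- spindle_blue_seat (a point): Centre of the top face of the blue collar (60 mm diameter) of the drive's blue spindle, 80 mm above the table; z up. A steel shaft 36 mm in diameter rises 40 mm from here. Its top end is cut right across by a slot 19 mm wide and 11 mm deep (floor 29 mm above this point), open at the top and both ends, running along this point's x axis. The spindle turns about z with slight friction (0.15 N m).
- spindle_green_seat (a point): Centre of the top face of the green collar (60 mm diameter) of the drive's green spindle, 80 mm above the table; z up. A steel shaft 36 mm in diameter rises 40 mm from here. Its top end is cut right across by a slot 19 mm wide and 11 mm deep (floor 29 mm above this point), open at the top and both ends, running along this point's x axis. The spindle turns about z with slight friction (0.15 N m).
- pulley_red_mid (a point): Centre of the red pulley, half-way up (22 mm above its underside). 44 mm high in all, z up: a toothed belt rim 92 mm in diameter and 12 mm high at the foot, above it an oblong hub 78 mm along x by 50 mm across y, whose two long sides are flats to grip. A through bore of 39 mm, with a keyway 20 mm wide on both sides of it along x (68 mm from end to end), takes the shaft and key; both ways round fit. About 0.3 kg. It may be absent.
- pulley_blue_mid (a point): Centre of the blue pulley, half-way up (22 mm above its underside). 44 mm high in all, z up: a toothed belt rim 92 mm in diameter and 12 mm high at the foot, above it an oblong hub 78 mm along x by 50 mm across y, whose two long sides are flats to grip. A through bore of 39 mm, with a keyway 20 mm wide on both sides of it along x (68 mm from end to end), takes the shaft and key; both ways round fit. About 0.3 kg. It may be absent.
- pulley_green_mid (a point): Centre of the green pulley, half-way up (22 mm above its underside). 44 mm high in all, z up: a toothed belt rim 92 mm in diameter and 12 mm high at the foot, above it an oblong hub 78 mm along x by 50 mm across y, whose two long sides are flats to grip. A through bore of 39 mm, with a keyway 20 mm wide on both sides of it along x (68 mm from end to end), takes the shaft and key; both ways round fit. About 0.3 kg. It may be absent.
- key1_mid (a point): Centre of a loose steel key, a bar 60 mm long (along x) and 16 mm square, 0.12 kg, lying on the table; the three keys are alike and any fits any slot, on any of its long faces and either way round; its z points up at the start. In a slot it lies with its middle on the spindle's axis, 12 mm standing out on either side and 5 mm above the shaft's end. With fewer pulleys than keys, spare keys may stay where they are.
- key2_mid (a point): Centre of a loose steel key, a bar 60 mm long (along x) and 16 mm square, 0.12 kg, lying on the table; the three keys are alike and any fits any slot, on any of its long faces and either way round; its z points up at the start. In a slot it lies with its middle on the spindle's axis, 12 mm standing out on either side and 5 mm above the shaft's end. With fewer pulleys than keys, spare keys may stay where they are.
- key3_mid (a point): Centre of a loose steel key, a bar 60 mm long (along x) and 16 mm square, 0.12 kg, lying on the table; the three keys are alike and any fits any slot, on any of its long faces and either way round; its z points up at the start. In a slot it lies with its middle on the spindle's axis, 12 mm standing out on either side and 5 mm above the shaft's end. With fewer pulleys than keys, spare keys may stay where they are.
- tape: Roll of yellow tape, 60 mm across, 24 mm high, lying about; origin at its underside. Not part of the job: leave it.
- screwdriver: Orange-handled screwdriver, lying about; origin at its underside. Not part of the job: leave it.
- wrench: Steel wrench, lying about; origin at its underside. Not part of the job: leave it.
- jar: White jar with a red lid, 60 mm across, 85 mm high, lying about; origin at its underside. Not part of the job: leave it.
- bulb_carton: Small cardboard carton 80 x 80 x 110 mm, lying about; origin at its underside. Not part of the job: leave it.
- mug: Blue mug, 76 mm across, 90 mm high, lying about; origin at its underside. Not part of the job: leave it.
Not all that is in view belongs to the job. Of the things like the part that bears pulley_green_mid, leave any that is brown; of the rest the larger one is meant.

How it is judged:
On the way, in this order (a step that is already met when the one before it is completed fails the run):
1. the valve is fully shut while all keys and pulleys still lie on the table (value of joint valve above 1.4 rad and height (world z) of each of key1_mid, key2_mid, key3_mid below 0.05 m and height (world z) of each of pulley_red_mid, pulley_blue_mid, pulley_green_mid below 0.06 m), for 0.2 s.
2. with the valve shut, every pulley is home on its own spindle with a key engaged (value of joint valve above 1.3 rad and horizontal distance between pulley_red_mid and spindle_red_seat below 0.005 m and z of pulley_red_mid in the frame of spindle_red_seat between 0.018 and 0.0255 m and angle between each of pulley_red_mid, pulley_blue_mid, pulley_green_mid's own z axis and vertical below 0.08 rad and angle between the x axis of pulley_red_mid and the x axis of spindle_red_seat, either way round below 0.3 rad and linear speed of each of pulley_red, pulley_blue, pulley_green below 0.02 m/s and ((horizontal distance between key1_mid and pulley_red_mid below 0.009 m and z of key1_mid in the frame of pulley_red_mid between 0.01 and 0.02 m and angle between the x axis of key1_mid and the x axis of pulley_red_mid, either way round below 0.25 rad) or (horizontal distance between key2_mid and pulley_red_mid below 0.009 m and z of key2_mid in the frame of pulley_red_mid between 0.01 and 0.02 m and angle between the x axis of key2_mid and the x axis of pulley_red_mid, either way round below 0.25 rad) or (horizontal distance between key3_mid and pulley_red_mid below 0.009 m and z of key3_mid in the frame of pulley_red_mid between 0.01 and 0.02 m and angle between the x axis of key3_mid and the x axis of pulley_red_mid, either way round below 0.25 rad)) and horizontal distance between pulley_blue_mid and spindle_blue_seat below 0.005 m and z of pulley_blue_mid in the frame of spindle_blue_seat between 0.018 and 0.0255 m and angle between the x axis of pulley_blue_mid and the x axis of spindle_blue_seat, either way round below 0.3 rad and ((horizontal distance between key1_mid and pulley_blue_mid below 0.009 m and z of key1_mid in the frame of pulley_blue_mid between 0.01 and 0.02 m and angle between the x axis of key1_mid and the x axis of pulley_blue_mid, either way round below 0.25 rad) or (horizontal distance between key2_mid and pulley_blue_mid below 0.009 m and z of key2_mid in the frame of pulley_blue_mid between 0.01 and 0.02 m and angle between the x axis of key2_mid and the x axis of pulley_blue_mid, either way round below 0.25 rad) or (horizontal distance between key3_mid and pulley_blue_mid below 0.009 m and z of key3_mid in the frame of pulley_blue_mid between 0.01 and 0.02 m and angle between the x axis of key3_mid and the x axis of pulley_blue_mid, either way round below 0.25 rad)) and horizontal distance between pulley_green_mid and spindle_green_seat below 0.005 m and z of pulley_green_mid in the frame of spindle_green_seat between 0.018 and 0.0255 m and angle between the x axis of pulley_green_mid and the x axis of spindle_green_seat, either way round below 0.3 rad and ((horizontal distance between key1_mid and pulley_green_mid below 0.009 m and z of key1_mid in the frame of pulley_green_mid between 0.01 and 0.02 m and angle between the x axis of key1_mid and the x axis of pulley_green_mid, either way round below 0.25 rad) or (horizontal distance between key2_mid and pulley_green_mid below 0.009 m and z of key2_mid in the frame of pulley_green_mid between 0.01 and 0.02 m and angle between the x axis of key2_mid and the x axis of pulley_green_mid, either way round below 0.25 rad) or (horizontal distance between key3_mid and pulley_green_mid below 0.009 m and z of key3_mid in the frame of pulley_green_mid between 0.01 and 0.02 m and angle between the x axis of key3_mid and the x axis of pulley_green_mid, either way round below 0.25 rad))), for 0.3 s.
At the end, for the whole second after the job is handed in: Valve open again (below 0.17 rad); every pulley present rests on the collar of its colour, within 5 mm of the axis, under 3.5 mm above the collar, tilted under 0.08 rad, with a key in slot and keyway (key centre within 9 mm of the axis, 15 mm +-5 mm above the pulley's centre) (value of joint valve below 0.17 rad and horizontal distance between pulley_red_mid and spindle_red_seat below 0.005 m and z of pulley_red_mid in the frame of spindle_red_seat between 0.018 and 0.0255 m and angle between each of pulley_red_mid, pulley_blue_mid, pulley_green_mid's own z axis and vertical below 0.08 rad and angle between the x axis of pulley_red_mid and the x axis of spindle_red_seat, either way round below 0.3 rad and linear speed of each of pulley_red, pulley_blue, pulley_green below 0.02 m/s and ((horizontal distance between key1_mid and pulley_red_mid below 0.009 m and z of key1_mid in the frame of pulley_red_mid between 0.01 and 0.02 m and angle between the x axis of key1_mid and the x axis of pulley_red_mid, either way round below 0.25 rad) or (horizontal distance between key2_mid and pulley_red_mid below 0.009 m and z of key2_mid in the frame of pulley_red_mid between 0.01 and 0.02 m and angle between the x axis of key2_mid and the x axis of pulley_red_mid, either way round below 0.25 rad) or (horizontal distance between key3_mid and pulley_red_mid below 0.009 m and z of key3_mid in the frame of pulley_red_mid between 0.01 and 0.02 m and angle between the x axis of key3_mid and the x axis of pulley_red_mid, either way round below 0.25 rad)) and horizontal distance between pulley_blue_mid and spindle_blue_seat below 0.005 m and z of pulley_blue_mid in the frame of spindle_blue_seat between 0.018 and 0.0255 m and angle between the x axis of pulley_blue_mid and the x axis of spindle_blue_seat, either way round below 0.3 rad and ((horizontal distance between key1_mid and pulley_blue_mid below 0.009 m and z of key1_mid in the frame of pulley_blue_mid between 0.01 and 0.02 m and angle between the x axis of key1_mid and the x axis of pulley_blue_mid, either way round below 0.25 rad) or (horizontal distance between key2_mid and pulley_blue_mid below 0.009 m and z of key2_mid in the frame of pulley_blue_mid between 0.01 and 0.02 m and angle between the x axis of key2_mid and the x axis of pulley_blue_mid, either way round below 0.25 rad) or (horizontal distance between key3_mid and pulley_blue_mid below 0.009 m and z of key3_mid in the frame of pulley_blue_mid between 0.01 and 0.02 m and angle between the x axis of key3_mid and the x axis of pulley_blue_mid, either way round below 0.25 rad)) and horizontal distance between pulley_green_mid and spindle_green_seat below 0.005 m and z of pulley_green_mid in the frame of spindle_green_seat between 0.018 and 0.0255 m and angle between the x axis of pulley_green_mid and the x axis of spindle_green_seat, either way round below 0.3 rad and ((horizontal distance between key1_mid and pulley_green_mid below 0.009 m and z of key1_mid in the frame of pulley_green_mid between 0.01 and 0.02 m and angle between the x axis of key1_mid and the x axis of pulley_green_mid, either way round below 0.25 rad) or (horizontal distance between key2_mid and pulley_green_mid below 0.009 m and z of key2_mid in the frame of pulley_green_mid between 0.01 and 0.02 m and angle between the x axis of key2_mid and the x axis of pulley_green_mid, either way round below 0.25 rad) or (horizontal distance between key3_mid and pulley_green_mid below 0.009 m and z of key3_mid in the frame of pulley_green_mid between 0.01 and 0.02 m and angle between the x axis of key3_mid and the x axis of pulley_green_mid, either way round below 0.25 rad))); the robot touches nothing.
It fails at once if the gripper handles a pulley or a key while the valve is not shut (value of joint valve below 1.25 rad and (contact force between the fingers and pulley_red above 2 N or contact force between the fingers and pulley_blue above 2 N or contact force between the fingers and pulley_green above 2 N or contact force between the fingers and key1 above 2 N or contact force between the fingers and key2 above 2 N or contact force between the fingers and key3 above 2 N)).
It fails at once if one of the other things on the table is moved more than 5 cm (distance of any of tape, screwdriver, wrench, jar, bulb_carton, mug from where it was at the start of the episode above 0.05 m).
Of pulley_red, pulley_blue, pulley_green only 2 to 3 are there at a start; the rules pass over those that are not, and their reading is None.
At some moment in a run one of pulley_red, pulley_blue, pulley_green, key1, key2, key3 may be knocked a few centimetres aside while the robot is not near it.
It also fails if it takes over 210 s, if anything falls off the work surface, if the arm or the gripper's body presses on something with over 40 N, if the wrist force passes 120 N, or if a joint passes its speed limit or range.

ROBOT

A 6-joint arm with a two-finger parallel gripper is mounted at the origin on the work surface. World frame = base frame: x ahead of the robot, y to its left, z up, the work surface at z = 0. Lengths are in m, angles in rad, forces in N, time in s.
With the tool pointing down it reaches from about 0.275 to 1 m from the base axis. Payload 8.4 kg.
Tool frame: the origin (TCP) lies where the fingers leave the gripper's body, on its centre line; the fingertips stand 73 mm ahead of it and the grasp point (between the pads) lies 54 mm ahead of it; y points along the fingers, x is the direction in which the jaws open and shut, and the axes are right-handed (so a half turn about y gives the same grasp; the last joint's range is limited). The gripper opens to 85 mm and grips with 20 to 120 N. Pads are 22 mm wide; open, the fingers measure 114 mm over their backs; the gripper's body (76 mm by 85 mm) begins 54 mm behind the grasp point. The pads swing forward as they close: fully open they stand 13 mm farther back than shut.
Start: joints at [1.33, 0.353, 1.633, -0, 1.155, -0.002], TCP at [0.148, 0.607, 0.304] pointing down, gripper open.
Joint ranges: [-2.63, 2.63], [-0.92, 2.1], [0.06, 2.66], [-1.3, 4.44], [0, 2.69], [-3.02, 3.02]. Speed limits (rad/s): [2.22, 2.22, 2.79, 3.14, 3.14, 3.14].

INTERFACE

Orientations are given as a unit quaternion [x, y, z, w].
In Python, from workcell import arm gives the robot as it stands.
- The arm moves only by the shell command python3 -m handwheel 'ROWS'. ROWS is text: rows parted by semicolons, each of 7 numbers parted by spaces: the shift along the world's x, y, z in m, then the turn, a rotation vector about the world's x, y, z in degrees, then the opening in per cent of the stroke, from 0 (shut) to 100 (fully open). In form: dx dy dz wx wy wz grip; .... A call has exactly 8 rows; each row is the pose to reach, as a shift and turn from the pose commanded when the call began; what a row does not reach only later rows make up. A row lasts 1/8 s, in which the tool goes at most 62.5 mm and 10.7 degrees, less where a joint would pass 70% of its speed; a pose out of reach is approached as far as the arm can. A call with a gripper value outside its range is refused whole. The fingers move at their own pace and stop on an object; the grip force is fixed at half the most. Time passes only in rows, so rows that repeat a pose let the fingers close, or fill a call up. It gives the time, the measured TCP pose, the force and the opening at its end, in the units of the state.
- arm.get_obs(): the state, without advancing time (a new reading comes with each control period).
- arm.camera(name): name is "scene" or "top" or "wrist"; returns (picture, depth): 480x640x3 uint8, blue, green, red; 480x640 float32, m along the optical axis (not along the pixel's ray), 0 where there is no reading.
- arm.camera_params(name): a dict with "mtx" (3x3 intrinsics, pixels), "position" and "rotation" of the camera in the world; the wrist camera has in their place "T_tool_cam" (4x4, takes a point from camera to tool coordinates, whose origin is the TCP and whose axes are the tool frame's). Camera axes: x right, y down, z forward; pixel columns grow to the right and rows downward; lengths in m; the calibration is good to about 2 mm. The wrist camera is an equidistant fisheye: a pixel r from the principal point sees the ray r / f radians off the axis. A picture is of the moment at which its call begins: read the wrist's pose just before it. camera_params takes no time and is no camera call.
- arm.finish_job(): hands the job in, once; it reports no verdict.
Trained networks look in the newest picture that a camera, given by its name, has taken for a name from the list of things; names that differ only in an ending like _2 or _b are one class to them, and where a whole thing is asked for, a point or a joint stands for the part that bears it (a point fixed in the world has none). Each returns a list of dicts, best first, with "confidence" (0 to 1); they miss things now and then, are a little off and sometimes report something else, mostly with a low value. They report only what shows in the picture. A call takes as long as a camera call. They do not tell look-alikes from the thing itself.
- arm.masks_of(camera, query): "region" (480x640 bool, what is visible of it).
- arm.landmark_of(camera, query): "at" ([x, y, z] in m, in the coordinates of the camera as it stood for that picture, good to about 4 mm: a listed point, or the origin of a listed thing).
The state is a dict: "t": time; "q": joint angles; "qvel": joint speeds; "joint_torque": joint torques, N m; "tcp_pos": TCP position; "tool_rot": TCP orientation; "contact_force": force on the tool from outside, world axes, zero at the start; "ft_torque": the same for the moment, N m; "gripper_width": opening from 0.0 (shut) to 1.0 (fully open).
Only numpy, scipy, OpenCV 4.12 (cv2) and the standard library are available. Lean on these libraries where they do the work, as an engineer would, in place of code of your own. Each camera call takes 0.05 s, during which the arm holds its last target. There are 200 camera calls.

## Working session

There is one attempt and no reset: what is moved stays moved. The work goes in short steps, Python scripts to look and compute and a shell command to move; the robot and the scene stay as the last step left them, time stands still between calls to the robot, and variables do not carry over. Pictures are saved under pics/ and viewed, about 12 in all and at most 16, crops included, and the job is handed in when it is done.

```bash
ls; mkdir -p pics; cat > h.py <<'E'
import numpy as np,cv2
from workcell import arm
from scipy.spatial.transform import Rotation as R
def snap(n,f=None):
    o=arm.get_obs(); im,d=arm.camera(n)
    if f: cv2.imwrite('pics/'+f,im)
    return o,im,d
def pose(n,o=None):
    p=arm.camera_params(n)
    if n=='wrist':
        T=np.eye(4);T[:3,:3]=R.from_quat(o['tool_rot']).as_matrix();T[:3,3]=o['tcp_pos']
        return p['mtx'],T@np.array(p['T_tool_cam'])
    T=np.eye(4);r=np.array(p['rotation']);T[:3,:3]=r if r.shape==(3,3) else R.from_quat(r).as_matrix();T[:3,3]=p['position'];return p['mtx'],T
def w(T,a): return T[:3,:3]@np.array(a)+T[:3,3]
def cloud(n,d,o=None):
    K,T=pose(n,o);K=np.array(K);v,u=np.mgrid[:480,:640]
    x=(u-K[0,2]);y=(v-K[1,2])
    if n=='wrist':
        a=x/K[0,0];b=y/K[1,1];th=np.hypot(a,b)+1e-9;s=np.tan(th)/th;X=a*s*d;Y=b*s*d
    else: X=x/K[0,0]*d;Y=y/K[1,1]*d
    P=np.stack([X,Y,d],-1)@T[:3,:3].T+T[:3,3];P[d<=0]=np.nan;return P
def proj(n,p,o=None):
    K,T=pose(n,o);K=np.array(K);c=T[:3,:3].T@(np.array(p)-T[:3,3])
    if n=='wrist':
        r=np.hypot(c[0],c[1]);th=np.arctan2(r,c[2]);return K[0,2]+K[0,0]*th*c[0]/r,K[1,2]+K[1,1]*th*c[1]/r
    return K[0,2]+K[0,0]*c[0]/c[2],K[1,2]+K[1,1]*c[1]/c[2]
E
python3 - <<'E'
from h import *
print(arm.get_obs())
for n in('top','scene'):
    o,im,d=snap(n,n+'0.png');K,T=pose(n);print(n,np.round(K,1).tolist(),np.round(T,3).tolist())
    for q in ['valve_grip','valve_hinge','spindle_red_seat','spindle_blue_seat','spindle_green_seat','pulley_red_mid','pulley_blue_mid','pulley_green_mid','key1_mid','tape','screwdriver','wrench','jar','bulb_carton','mug']:
        for r in arm.landmark_of(n,q): 
            p=w(T,r['at']);print(q,round(r['confidence'],2),np.round(p,3),np.round(proj(n,p)))
E
```

```text
pics
{'t': 0.0, 'q': array([ 1.32957417e+00,  3.53625189e-01,  1.63414158e+00,  2.77616427e-05,
        1.15522186e+00, -2.36932848e-03]), 'qvel': array([ 0.00031016, -0.00074326, -0.00089027,  0.0016524 ,  0.00120802,
       -0.00070137]), 'joint_torque': array([ 2.33362793e-03, -6.05268574e+01, -3.42063296e+01,  7.09907090e-05,
        9.43920080e-03,  5.18699051e-05]), 'tcp_pos': array([0.14775027, 0.60688828, 0.30317278]), 'tool_rot': array([ 0.55630918,  0.43646964, -0.43725832, -0.55571531]), 'contact_force': array([ 0.09753695,  0.34226067, -0.16937318]), 'ft_torque': array([ 0.02683259, -0.06231594,  0.08015347]), 'gripper_width': 1.0007411877018793}
top [[488.3, 0.0, 312.4], [0.0, 488.3, 235.9], [0.0, 0.0, 1.0]] [[0.011, -0.973, 0.232, 0.191], [-1.0, -0.01, 0.007, -0.024], [-0.004, -0.232, -0.973, 1.555], [0.0, 0.0, 0.0, 1.0]]
valve_grip 0.57 [0.617 0.266 0.074] [224. 213.]
valve_grip 0.37 [0.435 0.179 0.004] [252. 273.]
valve_hinge 0.68 [0.622 0.207 0.065] [243. 212.]
spindle_red_seat 0.72 [ 0.636 -0.166  0.08 ] [361. 207.]
spindle_green_seat 0.7 [0.624 0.085 0.08 ] [281. 2
[... 1321 characters left out ...]
]
spindle_green_seat 0.21 [0.438 0.178 0.001] [380. 211.]
pulley_blue_mid 0.74 [ 0.467 -0.169  0.019] [255. 241.]
pulley_green_mid 0.96 [0.337 0.049 0.011] [325. 190.]
pulley_green_mid 0.63 [ 0.322 -0.166  0.02 ] [247. 198.]
pulley_green_mid 0.56 [0.485 0.032 0.026] [333. 230.]
key1_mid 0.65 [0.454 0.297 0.008] [424. 206.]
key1_mid 0.28 [ 0.758 -0.193 -0.003] [266. 352.]
tape 0.76 [ 0.44   0.176 -0.   ] [380. 212.]
screwdriver 0.94 [ 0.371 -0.467  0.   ] [137. 238.]
screwdriver 0.17 [0.532 0.411 0.01 ] [475. 220.]
wrench 0.93 [ 0.519 -0.577  0.003] [ 90. 295.]
jar 0.81 [0.568 0.549 0.002] [528. 222.]
bulb_carton 0.68 [ 0.757 -0.194 -0.   ] [266. 352.]
mug 0.64 [0.384 0.509 0.002] [484. 176.]
```

```bash
python3 - <<'E'
import cv2
a=cv2.imread('pics/top0.png')[150:350,110:520];cv2.imwrite('pics/v1.png',cv2.resize(a,(800,390),interpolation=cv2.INTER_CUBIC))
E
```

```text
(no output)
```

View pics/v1.png

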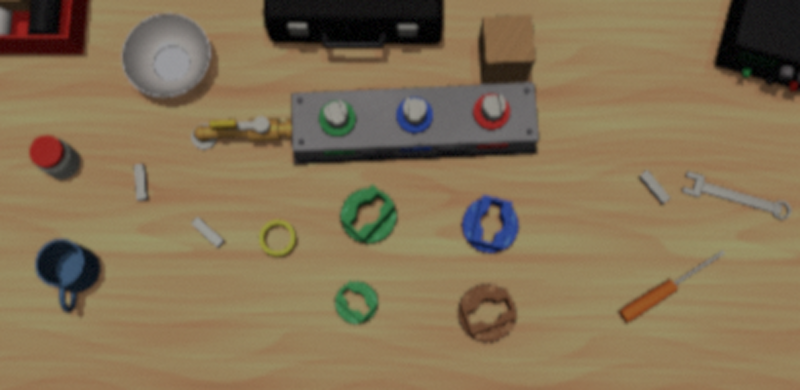

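View pics/scene0.png

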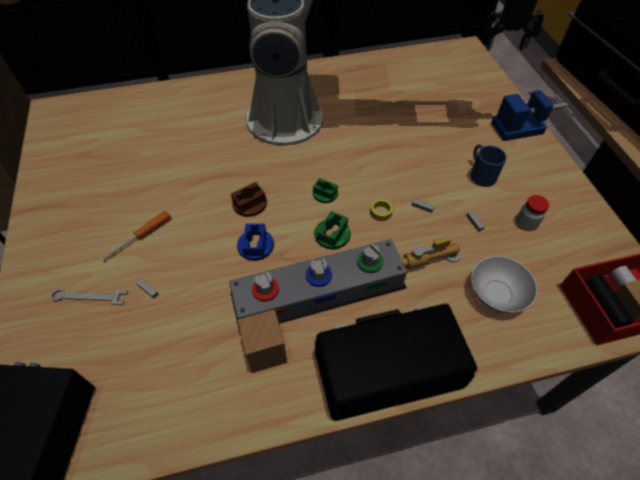

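Red pulley is absent. Candidates like the green pulley are large green (top px 299,258), small green (291,304) and brown (360,308). The larger non-brown one at (0.483, 0.031) is meant. I go to the valve first, and check the tool axes.

```bash
python3 - <<'E'
from h import *
o=arm.get_obs();M=R.from_quat(o['tool_rot']).as_matrix();print(np.round(M,3));p=arm.camera_params('wrist');print(np.round(p['mtx'],1),np.round(p['T_tool_cam'],3))
E
python3 -m handwheel '0.06 -0.05 0 0 0 0 100; 0.12 -0.1 0 0 0 0 60; 0.18 -0.15 0 0 0 3 25; 0.24 -0.2 0 0 0 5 25; 0.3 -0.25 0 0 0 8 25; 0.36 -0.3 0 0 0 11 25; 0.42 -0.35 -0.02 0 0 14 25; 0.47 -0.344 -0.04 0 0 14 25'
python3 - <<'E'
from h import *
o=arm.get_obs();M=R.from_quat(o['tool_rot']).as_matrix();print(np.round(M,3),np.round(o['q'],2))
o,im,d=snap('wrist','w1.png');P=cloud('wrist',d,o);K,T=pose('wrist',o)
for q in ['valve_grip','valve_hinge']:
    for r in arm.landmark_of('wrist',q): p=w(T,r['at']);print(q,round(r['confidence'],2),np.round(p,3),np.round(proj('wrist',p,o)))
hsv=cv2.cvtColor(im,cv2.COLOR_BGR2HSV)
m=(hsv[...,0]>20)&(hsv[...,0]<35)&(hsv[...,1]>120)&(P[...,2]>.076)&(P[...,2]<.095)
Q=P[m];print(m.sum(),np.round(np.nanmin(Q,0),3),np.round(np.nanmax(Q,0),3),np.nanmedian(Q,0))
E
```

```text
[[ 0.237  0.    -0.972]
 [ 0.972  0.     0.237]
 [ 0.    -1.     0.   ]]
[[371.6   0.  317. ]
 [  0.  371.6 237.5]
 [  0.    0.    1. ]] [[ 1.     0.     0.002 -0.   ]
 [-0.002 -0.266  0.964 -0.07 ]
 [ 0.001 -0.964 -0.266  0.067]
 [ 0.     0.     0.     1.   ]]
t: 2.6
tcp_pos: [0.5402, 0.2994, 0.2839]
tool_rot: [0.499, 0.502, -0.501, -0.498]
contact_force: [0.7, 1.9, -0.2]
gripper_width: 0.25
[[-0.006  0.001 -1.   ]
 [ 1.     0.001 -0.006]
 [ 0.001 -1.    -0.001]] [ 0.5   0.36  1.67  0.    1.11 -1.07]
valve_grip 0.74 [0.622 0.207 0.068] [212. 313.]
valve_hinge 0.76 [0.619 0.208 0.068] [213. 309.]
valve_hinge 0.44 [ 0.759 -0.199  0.002] [ -1. 351.]
145 [ 0.61  -0.078  0.076] [0.792 0.288 0.094] [0.61404133 0.28367503 0.08302507]
```

View pics/w1.png

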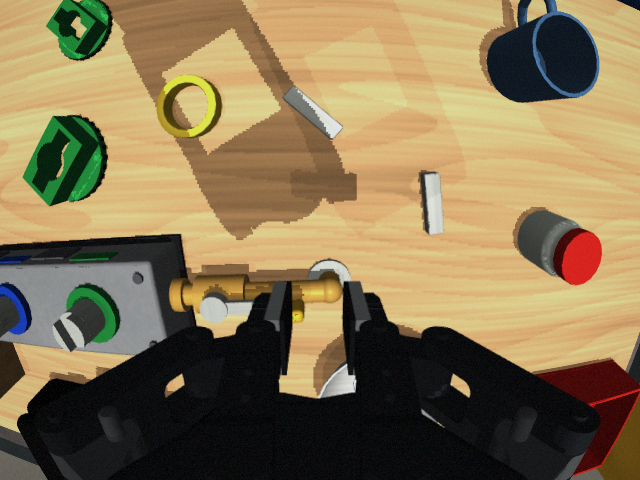

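```bash

python3 -m handwheel '0.01 -0.005 -0.01 0 0 -10.5 25; 0.02 -0.01 -0.02 0 0 -21 25; 0.03 -0.015 -0.03 0 0 -32 25; 0.04 -0.02 -0.04 0 0 -42 30; 0.05 -0.025 -0.05 0 0 -53 30; 0.06 -0.03 -0.06 0 0 -63 30; 0.07 -0.032 -0.07 0 0 -74 30; 0.076 -0.033 -0.07 0 0 -84.5 30'
python3 - <<'E'
from h import *
o=arm.get_obs();M=R.from_quat(o['tool_rot']).as_matrix();print(np.round(M,3),np.round(o['q'],2))
o,im,d=snap('wrist','w2.png');P=cloud('wrist',d,o);K,T=pose('wrist',o)
for q in ['valve_grip','valve_hinge']:
    for r in arm.landmark_of('wrist',q): p=w(T,r['at']);print(q,round(r['confidence'],2),np.round(p,3),np.round(proj('wrist',p,o)))
E
```

```text
t: 3.75
tcp_pos: [0.6138, 0.2688, 0.2125]
tool_rot: [0.706, 0.034, -0.035, -0.706]
contact_force: [-0.4, 0.4, -0.1]
gripper_width: 0.295
[[ 0.995 -0.002 -0.096]
 [ 0.096 -0.     0.995]
 [-0.002 -1.    -0.   ]] [0.41 0.51 1.6  0.   1.03 0.31]
valve_grip 0.74 [0.617 0.267 0.071] [321. 255.]
valve_hinge 0.76 [0.618 0.211 0.066] [314. 332.]
```

View pics/w2.png

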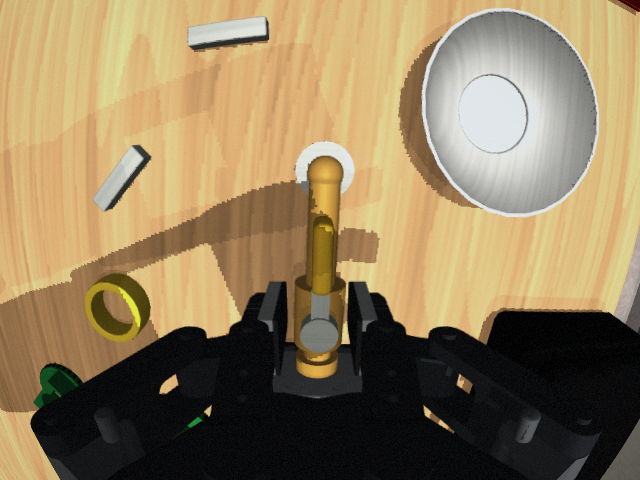

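```bash

python3 -m handwheel '0.002 -0.001 -0.02 0 0 -2 30; 0.003 -0.001 -0.04 0 0 -3 30; 0.003 -0.001 -0.06 0 0 -3 30; 0.003 -0.001 -0.07 0 0 -3 30; 0.003 -0.001 -0.07 0 0 -3 22; 0.003 -0.001 -0.07 0 0 -3 22; 0.003 -0.001 -0.07 0 0 -3 22; 0.003 -0.001 -0.07 0 0 -3 22'
python3 - <<'E'
import numpy as np
for t in (12,24,36,48,60,72,84,96):
    a=np.radians(t+2);print(t,np.round(np.array([.619-.06*np.sin(a),.208+.06*np.cos(a)])-[.6168,.2678],3))
E
```

```text
t: 4.9
tcp_pos: [0.6179, 0.2672, 0.1438]
tool_rot: [-0.707, -0.018, 0.017, 0.707]
contact_force: [0.1, 1.1, -1.6]
gripper_width: 0.216
12 [-0.012 -0.002]
24 [-0.024 -0.006]
36 [-0.035 -0.013]
48 [-0.044 -0.021]
60 [-0.051 -0.032]
72 [-0.055 -0.043]
84 [-0.058 -0.056]
96 [-0.057 -0.068]
```

```bash

python3 -m handwheel '-0.01 -0.002 0 0 0 10 22; -0.02 -0.005 0 0 0 20 22; -0.03 -0.009 0 0 0 30 22; -0.038 -0.015 0 0 0 40 22; -0.045 -0.023 0 0 0 50 22; -0.051 -0.032 0 0 0 60 22; -0.055 -0.042 0 0 0 70 22; -0.057 -0.052 0 0 0 80 22'
python3 -m handwheel '0 -0.01 0 0 0 8 22; 0.002 -0.018 0 0 0 14 22; 0.003 -0.02 0 0 0 15 22; 0.003 -0.02 0 0 0 15 22; 0.003 -0.017 0 0 0 15 30; 0.003 -0.013 0 0 0 15 40; 0.003 -0.013 0.03 0 0 15 40; 0.003 -0.013 0.08 0 0 15 40'
python3 - <<'E'
from h import *
o,im,d=snap('wrist','w3.png')
print(np.round(o['q'],2))
E
```

```text
t: 5.9
tcp_pos: [0.5609, 0.2157, 0.144]
tool_rot: [-0.529, -0.47, 0.468, 0.529]
contact_force: [-0.2, 3.4, 1.8]
gripper_width: 0.221
t: 6.9
tcp_pos: [0.5629, 0.2016, 0.2226]
tool_rot: [-0.464, -0.532, 0.534, 0.465]
contact_force: [0.6, -0.1, -0.2]
gripper_width: 0.398
[ 0.34  0.4   1.76 -0.    0.98 -1.37]
```

View pics/w3.png

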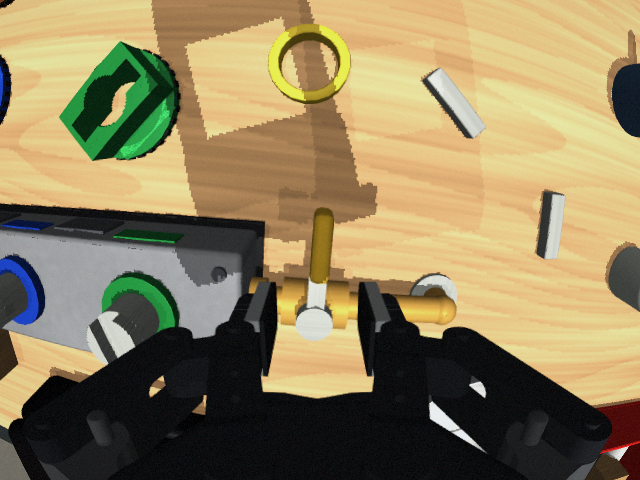

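```bash
cat >> h.py <<'E'
def rect(Q):
    c,(a,b),t=cv2.minAreaRect((Q[:,:2]*1000).astype(np.float32))
    if a<b: a,b,t=b,a,t+90
    return np.round(np.array(c)/1000,4),round(a,1),round(b,1),round((t+90)%180-90,1)
def near(P,g,r,z0,z1):
    m=(np.hypot(P[...,0]-g[0],P[...,1]-g[1])<r)&(P[...,2]>z0)&(P[...,2]<z1);return m
def key(P,im,g):
    m=near(P,g,.045,.009,.03)&(im.max(-1).astype(int)-im.min(-1)<45);m=big(m);Q=P[m]
    return ('key',m.sum(),rect(Q),round(np.median(Q[:,2]),4)) if m.sum()>30 else ('key none',m.sum())
def big(m):
    n,l,s,_=cv2.connectedComponentsWithStats(m.astype(np.uint8));return m if n<2 else l==1+np.argmax(s[1:,4])
def pul(P,g,z=.044):
    m=big(near(P,g,.06,z-.005,z+.006));Q=P[m];return 'pul',m.sum(),rect(Q),round(np.median(Q[:,2]),4)
def spin(P,im,g):
    m=near(P,g,.03,.114,.128);Q=P[m];f=near(P,g,.03,.100,.114)&(im.max(-1).astype(int)-im.min(-1)<45)
    (cx,cy),r=cv2.minEnclosingCircle((Q[:,:2]*1000).astype(np.float32))
    return 'spin',m.sum(),np.round((cx/1000,cy/1000,r),4),round(np.median(Q[:,2]),4)
def bird(P,im,c,s=.08,z0=-.01,res=.0002):
    "orthographic colour map of points above z0 round c (rows: -x up.. y right)"
    m=near(P,c,s*1.5,z0,.2);Q=P[m];n=int(2*s/res);I=np.zeros((n,n,3),np.uint8)
    o=np.argsort(Q[:,2]);Q=Q[o];C=im[m][o];i=((Q[:,0]-c[0]+s)/res).astype(int);j=((Q[:,1]-c[1]+s)/res).astype(int)
    k=(i>=0)&(i<n)&(j>=0)&(j<n)
    for a in range(-2,3):
        for b in range(-2,3): I[np.clip(i[k]+a,0,n-1),np.clip(j[k]+b,0,n-1)]=C[k]
    return I
E
python3 - <<'E'
from h import *
o,im,d=snap('wrist','w4.png');P=cloud('wrist',d,o)
hsv=cv2.cvtColor(im,cv2.COLOR_BGR2HSV)
m=big((hsv[...,0]>18)&(hsv[...,0]<35)&(hsv[...,1]>120)&near(P,(.56,.207),.06,.074,.095));print('fin',m.sum(),rect(P[m]),np.median(P[m][:,2]))
for g in((.453,.295),(.532,.411)): print(key(P,im,g))
print(pul(P,(.483,.031)),spin(P,im,(.6255,.083)))
E
```

```text
fin 1285 (array([0.5609, 0.2035]), 43.1, 12.1, 3.5) 0.08348992303049482
('key', np.int64(1503), (array([0.4505, 0.2941]), 59.8, 16.6, 49.4), np.float64(0.0161))
('key', np.int64(1088), (array([0.5329, 0.4107]), 59.5, 17.8, 10.3), np.float64(0.0161))
('pul', np.int64(3424), (array([0.4819, 0.0308]), 79.4, 51.8, -41.8), np.float64(0.0437)) ('spin', np.int64(1115), array([ 0.6279,  0.0823, 19.2955]), np.float64(0.1194))
```

```bash

python3 -m handwheel '-0.02 0.02 0 0 0 -10 100; -0.04 0.035 0 0 0 -20 100; -0.06 0.05 0 0 0 -30 100; -0.08 0.07 0 0 0 -40 100; -0.1 0.085 0 0 0 -49 100; -0.1125 0.092 -0.02 0 0 -49 100; -0.1125 0.092 -0.04 0 0 -49 100; -0.1125 0.092 -0.04 0 0 -49 100'
python3 - <<'E'
from h import *
o,im,d=snap('wrist','w5.png');P=cloud('wrist',d,o);M=R.from_quat(o['tool_rot']).as_matrix();print(np.degrees(np.arctan2(M[1,0],M[0,0])),o['tcp_pos'])
print(key(P,im,(.4505,.2941)))
E
```

```text
t: 8.0
tcp_pos: [0.4504, 0.2936, 0.1819]
tool_rot: [0.644, 0.291, -0.293, -0.644]
contact_force: [0.4, -0.7, -0.5]
gripper_width: 0.997
48.84108863170998 [0.45040521 0.29357302 0.1819359 ]
('key', np.int64(2215), (array([0.4504, 0.2951]), 60.0, 16.3, 49.9), np.float64(0.0159))
```

```bash

python3 -m handwheel '0 0.001 -0.04 0 0 1 100; 0 0.001 -0.08 0 0 1 100; 0 0.001 -0.1 0 0 1 100; 0 0.001 -0.112 0 0 1 100; 0 0.001 -0.112 0 0 1 90; 0 0.001 -0.112 0 0 1 60; 0 0.001 -0.112 0 0 1 60; 0 0.001 -0.112 0 0 1 60'
python3 -m handwheel '0 0 0 0 0 0 60; 0 0 0.02 0 0 0 60; 0 0 0.06 0 0 0 60; 0 0 0.1 0 0 0 60; 0 0 0.14 0 0 0 60; 0.03 -0.04 0.14 0 0 0 60; 0.06 -0.08 0.14 0 0 0 60; 0.06 -0.08 0.14 0 0 0 60'
```

```text
t: 9.05
tcp_pos: [0.4518, 0.2955, 0.0727]
tool_rot: [-0.641, -0.299, 0.297, 0.641]
contact_force: [-1.2, -0.5, 4.9]
gripper_width: 0.684
t: 10.05
tcp_pos: [0.513, 0.213, 0.2125]
tool_rot: [0.642, 0.298, -0.296, -0.642]
contact_force: [-0.0, 0.1, -0.8]
gripper_width: 0.681
```

```bash

python3 -m handwheel '0.025 -0.025 0.02 0 0 0 60; 0.05 -0.05 0.04 0 0 0 60; 0.075 -0.075 0.04 0 0 0 60; 0.1 -0.1 0.04 0 0 0 60; 0.125 -0.125 0.04 0 0 0 60; 0.15 -0.15 0.04 0 0 0 60; 0.18 -0.185 0.04 0 0 0 60; 0.18 -0.185 0.04 0 0 0 60'
python3 - <<'E'
from h import *
o,im,d=snap('wrist','w6.png');P=cloud('wrist',d,o);M=R.from_quat(o['tool_rot']).as_matrix();print(np.degrees(np.arctan2(M[1,0],M[0,0])),o['tcp_pos'],o['contact_force'])
for g in ((.628,.082),(.633,-.043)): print(spin(P,im,g))
a=bird(P,im,(.628,.082),.05,.07);b=bird(P,im,(.633,-.043),.05,.07)
cv2.imwrite('pics/v6.png',np.hstack([cv2.resize(im,(600,450)),cv2.resize(np.vstack([a,b]),(200,400)) if 0 else np.pad(cv2.resize(np.vstack([a,b]),(200,400)),((0,50),(0,0),(0,0)))]))
E
```

```text
t: 11.05
tcp_pos: [0.6925, 0.0286, 0.2517]
tool_rot: [0.642, 0.298, -0.297, -0.641]
contact_force: [-0.5, 1.6, -2.1]
gripper_width: 0.681
49.71248427670179 [0.69252442 0.02856872 0.25172225] [-0.50834138  1.55620811 -2.09940234]
('spin', np.int64(1302), array([ 0.6285,  0.082 , 18.3948]), np.float64(0.1201))
('spin', np.int64(1256), array([ 0.6351, -0.0427, 18.8761]), np.float64(0.1196))
```

View pics/v6.png

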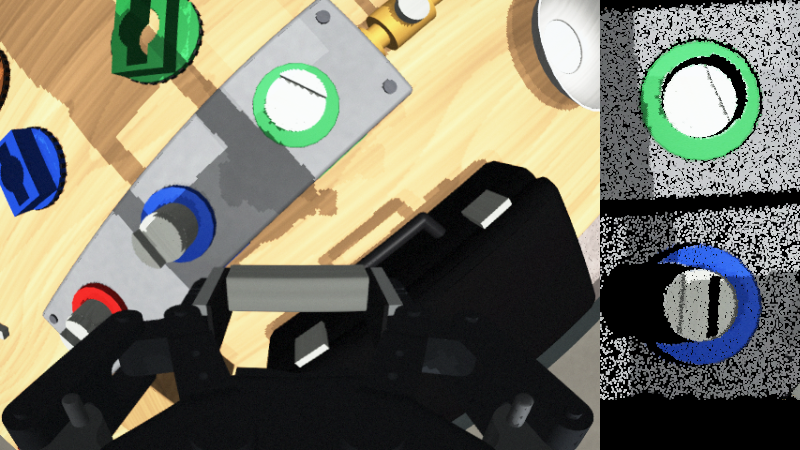

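```bash
cat >> h.py <<'E'
from scipy.optimize import minimize,differential_evolution
def slot(P,g):
    m=near(P,g,.035,.103,.125);Q=P[m];xy=Q[:,:2]*1000-np.array(g)*1000;top=Q[:,2]>.1165;fl=(Q[:,2]>.106)&(Q[:,2]<.1125)
    def f(p):
        u=xy-p[:2];r=np.hypot(*u.T);s=np.abs(-np.sin(p[2])*u[:,0]+np.cos(p[2])*u[:,1])
        ok=np.where(top,(r<18.3)&(s>9.2),np.where(fl,((r<18)&(s<9.8))|(r>17.8),True))
        e=np.where(top,np.maximum(np.maximum(r-18,9.5-s),0),np.where(fl,np.maximum(np.minimum(s-9.5,18-r),0),0))
        return np.minimum(e,3).mean()
    r=differential_evolution(f,[(-7,7),(-7,7),(-1.6,1.6)],seed=1)
    c=np.array(g)+r.x[:2]/1000;return 'slot',np.round(c,4),'yaw',round(np.degrees(r.x[2]),1),'err',round(r.fun,3),top.sum(),fl.sum()
E
python3 - <<'E'
from h import *
o,im,d=snap('wrist');P=cloud('wrist',d,o)
np.save('P6.npy',P)
for g in ((.628,.082),(.633,-.043)): print(slot(P,g))
m=near(P,(o['tcp_pos'][0],o['tcp_pos'][1]),.04,.17,.215);m[:, :200]=0;m[:,430:]=0;m[:,:]&=(im.min(-1)>60);m=big(m);print('held',rect(P[m]),np.percentile(P[m][:,2],[2,50,98]))
ys,xs=np.where(m);print(xs.min(),xs.max(),ys.min(),ys.max())
E
```

```text
('slot', array([0.6284, 0.0819]), 'yaw', np.float64(23.6), 'err', np.float64(0.004), np.int64(1281), np.int64(2020))
('slot', array([ 0.6355, -0.043 ]), 'yaw', np.float64(-4.1), 'err', np.float64(0.041), np.int64(1084), np.int64(1308))
held (array([0.6907, 0.0306]), 59.2, 16.9, 49.7) [0.18155591 0.19431221 0.19568019]
241 393 282 332
```

```bash

python3 -m handwheel '-0.01 -0.01 0 0 0 -9 60; -0.02 -0.02 0 0 0 -18 60; -0.028 -0.034 -0.02 0 0 -26 60; -0.028 -0.034 -0.02 0 0 -26 60; -0.028 -0.034 -0.02 0 0 -26 60; -0.028 -0.034 -0.02 0 0 -26 60; -0.028 -0.034 -0.02 0 0 -26 60; -0.028 -0.034 -0.02 0 0 -26 60'
cat >> h.py <<'E'
def held(P,im,o,lo,hi,th=60):
    m=near(P,o['tcp_pos'],.045,lo,hi);m[:,:200]=0;m[:,430:]=0;m&=(im.min(-1)>th);m=big(m);z=np.percentile(P[m][:,2],95)
    m&=P[...,2]>z-.002; return 'held top',rect(P[m]),round(z,4),m.sum()
def yaw(o): M=R.from_quat(o['tool_rot']).as_matrix();return round(np.degrees(np.arctan2(M[1,0],M[0,0])),2)
E
python3 - <<'E'
from h import *
o,im,d=snap('wrist','w7.png');P=cloud('wrist',d,o);print(yaw(o),o['tcp_pos'])
for g in ((.628,.082),): print(slot(P,g))
print(held(P,im,o,.15,.19))
E
```

```text
t: 12.15
tcp_pos: [0.6633, -0.0037, 0.2314]
tool_rot: [0.692, 0.146, -0.146, -0.692]
contact_force: [-1.2, -0.2, -1.7]
gripper_width: 0.681
23.87 [ 0.66332656 -0.00367983  0.23140013]
('slot', array([0.6283, 0.0818]), 'yaw', np.float64(23.8), 'err', np.float64(0.006), np.int64(1657), np.int64(2357))
('held top', (array([ 0.6633, -0.0025]), 58.4, 16.5, 24.1), np.float64(0.1754), np.int64(5340))
```

```bash

python3 -m handwheel '-0.01 0.025 0 0 0 0 60; -0.02 0.05 0 0 0 0 60; -0.03 0.07 -0.01 0 0 0 60; -0.035 0.0843 -0.02 0 0 0 60; -0.035 0.0843 -0.03 0 0 0 60; -0.035 0.0843 -0.03 0 0 0 60; -0.035 0.0843 -0.034 0 0 0 60; -0.035 0.0843 -0.038 0 0 0 60'
python3 -m handwheel '0 0 -0.002 0 0 0 60; 0 0 -0.004 0 0 0 60; 0 0 -0.006 0 0 0 60; 0 0 -0.008 0 0 0 60; 0 0 -0.01 0 0 0 60; 0 0 -0.011 0 0 0 60; 0 0 -0.011 0 0 0 60; 0 0 -0.011 0 0 0 60'
```

```text
t: 13.2
tcp_pos: [0.6286, 0.0799, 0.1932]
tool_rot: [0.692, 0.146, -0.146, -0.692]
contact_force: [-0.4, -0.3, -0.8]
gripper_width: 0.68
t: 14.2
tcp_pos: [0.6282, 0.0804, 0.1823]
tool_rot: [0.692, 0.146, -0.146, -0.692]
contact_force: [-0.5, 0.3, -0.7]
gripper_width: 0.681
```

```bash

python3 -m handwheel '0 0 -0.001 0 0 0 60; 0 0 -0.001 0 0 0 72; 0 0 -0.001 0 0 0 85; 0 0 -0.001 0 0 0 90; 0 0 0.03 0 0 0 90; 0 0 0.06 0 0 0 90; 0.02 -0.05 0.07 0 0 0 90; 0.03 -0.08 0.07 0 0 0 90'
python3 - <<'E'
from h import *
o,im,d=snap('wrist','w8.png');P=cloud('wrist',d,o);print(yaw(o),o['tcp_pos'])
m=big(near(P,(.628,.082),.045,.1218,.135));print('key',rect(P[m]),np.median(P[m][:,2]),m.sum())
for g in((.483,.031),(.467,-.168)):print(pul(P,g))
cv2.imwrite('pics/v8.png',im[:300])
E
```

```text
t: 15.2
tcp_pos: [0.6594, -0.001, 0.2538]
tool_rot: [0.692, 0.147, -0.145, -0.692]
contact_force: [-0.9, -0.2, -0.0]
gripper_width: 0.899
23.84 [ 0.65944447 -0.00097755  0.25377596]
key (array([0.6284, 0.0811]), 60.4, 16.1, 23.9) 0.12504641029763258 3325
('pul', np.int64(3132), (array([0.4815, 0.0307]), 79.5, 51.6, -41.2), np.float64(0.0439))
('pul', np.int64(1849), (array([ 0.4687, -0.1695]), 79.0, 53.0, -13.9), np.float64(0.0434))
```

View pics/v8.png

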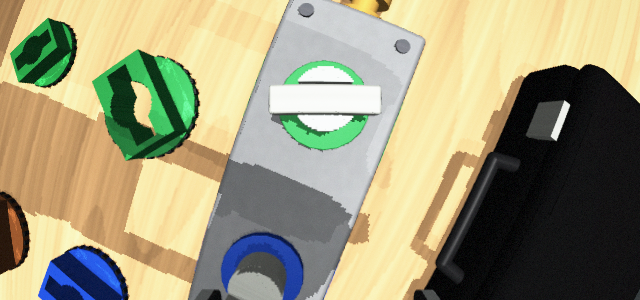

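```bash

python3 -m handwheel '-0.03 0.005 0 0 0 5 100; -0.06 0.01 0 0 0 10 100; -0.1 0.02 0 0 0 18 100; -0.14 0.025 -0.01 0 0 25 100; -0.178 0.032 -0.04 0 0 25 100; -0.178 0.032 -0.07 0 0 25 100; -0.178 0.032 -0.07 0 0 25 100; -0.178 0.032 -0.07 0 0 25 100'
python3 - <<'E'
from h import *
o,im,d=snap('wrist','w9.png');P=cloud('wrist',d,o);print(yaw(o),o['tcp_pos'])
print(pul(P,(.483,.031)))
E
```

```text
t: 16.25
tcp_pos: [0.4811, 0.0325, 0.1831]
tool_rot: [0.644, 0.293, -0.292, -0.644]
contact_force: [0.3, -0.0, 1.3]
gripper_width: 1.0
48.83 [0.4810792  0.03247806 0.18305636]
('pul', np.int64(5902), (array([0.4819, 0.0307]), 78.7, 50.3, -41.4), np.float64(0.044))
```

```bash

python3 -m handwheel '0.001 -0.001 -0.03 0 0 0 100; 0.001 -0.001 -0.06 0 0 0 100; 0.001 -0.001 -0.09 0 0 0 100; 0.001 -0.001 -0.1 0 0 0 100; 0.001 -0.001 -0.1 0 0 0 85; 0.001 -0.001 -0.1 0 0 0 50; 0.001 -0.001 -0.1 0 0 0 50; 0.001 -0.001 -0.1 0 0 0 50'
python3 -m handwheel '0 0 0 0 0 0 50; 0 0 0.02 0 0 0 50; 0 0 0.05 0 0 0 50; 0 0 0.09 0 0 8 50; 0 0 0.13 0 0 18 50; 0 0 0.15 0 0 28 50; 0 0 0.16 0 0 38 50; 0 0 0.16 0 0 38 50'
```

```text
t: 17.3
tcp_pos: [0.4821, 0.0314, 0.0836]
tool_rot: [0.644, 0.293, -0.292, -0.644]
contact_force: [-1.1, 0.7, 6.3]
gripper_width: 0.574
t: 18.3
tcp_pos: [0.4814, 0.0315, 0.2434]
tool_rot: [0.514, 0.486, -0.485, -0.513]
contact_force: [0.6, 0.6, -4.5]
gripper_width: 0.574
```

```bash

python3 -m handwheel '0.03 0.01 0.02 0 0 9 50; 0.07 0.02 0.02 0 0 18 50; 0.11 0.04 0.02 0 0 27 50; 0.15 0.055 0.02 0 0 27 50; 0.19 0.07 0.02 0 0 27 50; 0.229 0.084 0.02 0 0 27 50; 0.229 0.084 0.02 0 0 27 50; 0.229 0.084 0.02 0 0 27 50'
python3 - <<'E'
from h import *
o,im,d=snap('wrist','w10.png');P=cloud('wrist',d,o);print(yaw(o),o['tcp_pos'])
m=big(near(P,(.628,.082),.045,.1218,.135));print('key',rect(P[m]),np.median(P[m][:,2]),m.sum())
g=im.astype(int);grn=(g[...,1]>g[...,2]+40)
m=grn&near(P,o['tcp_pos'],.07,.15,.26);z=P[m][:,2];print(m.sum(),np.percentile(z,[1,50,95]))
zt=np.percentile(z,95);mm=m&(P[...,2]>zt-.003);Q=P[mm];print('top',rect(Q),np.linalg.lstsq(np.c_[Q[:,:2],np.ones(len(Q))],Q[:,2],rcond=None)[0])
np.savez('d10.npz',P=P,im=im)
E
```

```text
t: 19.3
tcp_pos: [0.7091, 0.1152, 0.2608]
tool_rot: [-0.386, -0.591, 0.593, 0.387]
contact_force: [-0.1, 0.3, -4.8]
gripper_width: 0.575
113.69 [0.70910492 0.11522762 0.26077663]
key (array([0.6286, 0.0815]), 59.7, 16.0, 24.1) 0.12497736278048747 3058
22028 [0.18183087 0.22059581 0.22210556]
top (array([0.7021, 0.1117]), 63.9, 50.6, 23.9) [-0.00352564 -0.00064191  0.22382288]
```

View pics/w10.png

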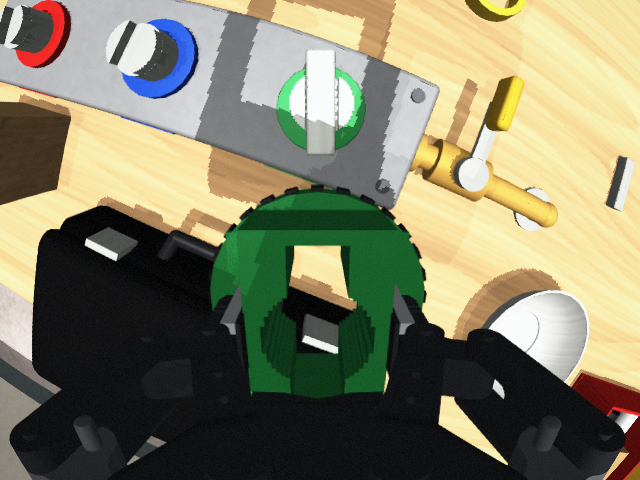

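```bash

python3 -m handwheel '-0.025 -0.01 0 0 0 0 50; -0.05 -0.02 0 0 0 0 50; -0.07 -0.028 0 0 0 0 50; -0.0801 -0.0329 -0.01 0 0 0 50; -0.0801 -0.0329 -0.03 0 0 0 50; -0.0801 -0.0329 -0.044 0 0 0 50; -0.0801 -0.0329 -0.048 0 0 0 50; -0.0801 -0.0329 -0.05 0 0 0 50'
python3 -m handwheel '0 0 -0.002 0 0 0 50; 0 0 -0.004 0 0 0 50; 0 0 -0.006 0 0 0 50; 0 0 -0.008 0 0 0 50; 0 0 -0.01 0 0 0 50; 0 0 -0.012 0 0 0 50; 0 0 -0.014 0 0 0 50; 0 0 -0.015 0 0 0 50'
```

```text
t: 20.35
tcp_pos: [0.6304, 0.0827, 0.2116]
tool_rot: [-0.386, -0.592, 0.593, 0.386]
contact_force: [0.3, 0.2, -3.2]
gripper_width: 0.578
t: 21.35
tcp_pos: [0.63, 0.0825, 0.197]
tool_rot: [-0.386, -0.592, 0.593, 0.386]
contact_force: [-0.1, -0.3, -3.4]
gripper_width: 0.576
```

```bash

python3 -m handwheel '-0.0005 0 -0.004 0 0 0 50; -0.0005 0 -0.008 0 0 0 50; -0.0005 0 -0.012 0 0 0 50; -0.0005 0 -0.017 0 0 0 50; -0.0005 0 -0.022 0 0 0 50; -0.0005 0 -0.026 0 0 0 50; -0.0005 0 -0.03 0 0 0 50; -0.0005 0 -0.032 0 0 0 50'
python3 -m handwheel '0 0 -0.001 0 0 0 50; 0 0 -0.002 0 0 0 50; 0 0 -0.002 0 0 0 65; 0 0 -0.002 0 0 0 85; 0 0 -0.002 0 0 0 95; 0 0 0.02 0 0 0 95; 0 0 0.06 0 0 0 95; -0.08 -0.03 0.08 0 0 0 95'
python3 - <<'E'
from h import *
o,im,d=snap('wrist','w11.png');P=cloud('wrist',d,o);print(yaw(o),o['tcp_pos'])
m=big(near(P,(.628,.082),.045,.1235,.135));print('key',rect(P[m]),np.median(P[m][:,2]),m.sum())
print(pul(P,(.628,.082),.122))
E
```

```text
t: 22.35
tcp_pos: [0.6295, 0.0825, 0.1649]
tool_rot: [-0.386, -0.592, 0.593, 0.386]
contact_force: [-0.3, -0.1, -3.2]
gripper_width: 0.575
t: 23.35
tcp_pos: [0.5762, 0.0619, 0.2423]
tool_rot: [0.388, 0.594, -0.591, -0.384]
contact_force: [-1.2, -1.5, 0.8]
gripper_width: 0.948
113.88 [0.57620115 0.06187638 0.24230352]
key (array([0.628 , 0.0813]), 75.8, 50.4, 23.7) 0.12425982674420688 3875
('pul', np.int64(8434), (array([0.6279, 0.0813]), 76.0, 50.5, 23.8), np.float64(0.1242))
```

```bash

python3 -m handwheel '-0.01 0.04 0 0 0 -10.5 100; -0.02 0.085 0 0 0 -21 100; -0.03 0.13 0 0 0 -31 100; -0.04 0.17 0 0 0 -42 100; -0.04 0.21 0 0 0 -52 100; -0.04 0.26 0 0 0 -63 100; -0.04 0.3 -0.02 0 0 -73 100; -0.04 0.34 -0.04 0 0 -83 100'
python3 - <<'E'
from h import *
o,im,d=snap('wrist','w12.png');P=cloud('wrist',d,o);print(yaw(o),o['tcp_pos'])
print(key(P,im,(.533,.411)))
E
```

```text
t: 24.4
tcp_pos: [0.5325, 0.4027, 0.1991]
tool_rot: [-0.682, -0.186, 0.186, 0.682]
contact_force: [-0.1, 1.5, 0.3]
gripper_width: 0.998
30.51 [0.53253325 0.40273382 0.19913608]
('key', np.int64(1977), (array([0.5334, 0.4116]), 60.4, 16.7, 8.9), np.float64(0.0159))
```

```bash

python3 -m handwheel '0.001 0.004 -0.03 0 0 -10.5 100; 0.001 0.0085 -0.06 0 0 -21.5 100; 0.001 0.0085 -0.09 0 0 -21.5 100; 0.001 0.0085 -0.115 0 0 -21.5 100; 0.001 0.0085 -0.125 0 0 -21.5 100; 0.001 0.0085 -0.125 0 0 -21.5 90; 0.001 0.0085 -0.125 0 0 -21.5 60; 0.001 0.0085 -0.125 0 0 -21.5 60'
python3 -m handwheel '0 0 0 0 0 0 60; 0 0 0 0 0 0 60; 0 0 0.03 0 0 0 60; 0 0 0.07 0 0 0 60; 0 0 0.11 0 0 -5 60; 0 0 0.15 0 0 -13 60; 0.01 -0.05 0.18 0 0 -13 60; 0.02 -0.1 0.18 0 0 -13 60'
```

```text
t: 25.45
tcp_pos: [0.5344, 0.4102, 0.0762]
tool_rot: [-0.704, -0.058, 0.057, 0.705]
contact_force: [-0.4, -0.1, 5.1]
gripper_width: 0.676
t: 26.45
tcp_pos: [0.5548, 0.3096, 0.2581]
tool_rot: [-0.706, 0.02, -0.024, 0.708]
contact_force: [1.6, -0.7, -2.1]
gripper_width: 0.674
```

```bash

python3 -m handwheel '0.01 -0.055 0 0 0 0 60; 0.02 -0.11 0 0 0 0 60; 0.03 -0.165 0 0 0 0 60; 0.04 -0.22 0 0 0 0 60; 0.05 -0.275 0 0 0 0 60; 0.06 -0.33 0 0 0 0 60; 0.07 -0.385 0 0 0 0 60; 0.075 -0.44 0 0 0 0 60'
python3 -m handwheel '0 0 0 0 0 0 60; 0 0 -0.02 0 0 0 60; 0 0 -0.02 0 0 0 60; 0 0 -0.02 0 0 0 60; 0 0 -0.02 0 0 0 60; 0 0 -0.02 0 0 0 60; 0 0 -0.02 0 0 0 60; 0 0 -0.02 0 0 0 60'
python3 - <<'E'
from h import *
o,im,d=snap('wrist','w13.png');P=cloud('wrist',d,o);print(yaw(o),o['tcp_pos'])
print(slot(P,(.635,-.043)))
print(held(P,im,o,.15,.20))
print(pul(P,(.628,.082),.122))
E
```

```text
t: 27.45
tcp_pos: [0.6289, -0.1322, 0.2551]
tool_rot: [0.707, -0.022, 0.023, -0.707]
contact_force: [1.3, 1.0, -0.3]
gripper_width: 0.677
t: 28.45
tcp_pos: [0.6286, -0.1304, 0.2346]
tool_rot: [0.707, -0.023, 0.023, -0.707]
contact_force: [-0.2, -0.3, -0.1]
gripper_width: 0.679
-3.67 [ 0.62863728 -0.13036565  0.23457842]
('slot', array([ 0.6354, -0.043 ]), 'yaw', np.float64(-4.0), 'err', np.float64(0.007), np.int64(1568), np.int64(2339))
('held top', (array([ 0.6294, -0.1286]), 58.2, 16.7, -3.8), np.float64(0.1751), np.int64(5157))
('pul', np.int64(0), (array([0., 0.]), 0.0, 0.0, 0.0), np.float64(nan))
  return _methods._mean(a, axis=axis, dtype=dtype,
  ret = ret.dtype.type(ret / rcount)
```

View pics/w13.png

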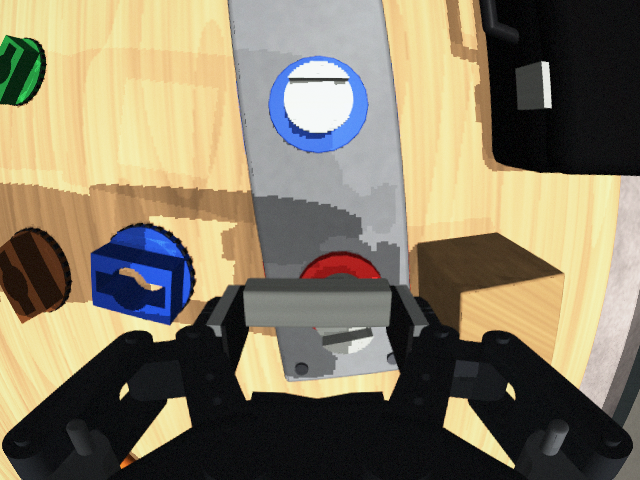

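```bash

python3 -m handwheel '0.002 0.03 0 0 0 0 60; 0.004 0.06 0 0 0 0 60; 0.006 0.0856 -0.01 0 0 0 60; 0.006 0.0856 -0.02 0 0 0 60; 0.006 0.0856 -0.03 0 0 0 60; 0.006 0.0856 -0.03 0 0 0 60; 0.006 0.0856 -0.034 0 0 0 60; 0.006 0.0856 -0.038 0 0 0 60'
python3 -m handwheel '0 0 -0.002 0 0 0 60; 0 0 -0.004 0 0 0 60; 0 0 -0.006 0 0 0 60; 0 0 -0.008 0 0 0 60; 0 0 -0.01 0 0 0 60; 0 0 -0.011 0 0 0 60; 0 0 -0.011 0 0 0 60; 0 0 -0.011 0 0 0 60'
```

```text
t: 29.5
tcp_pos: [0.6348, -0.0452, 0.1965]
tool_rot: [0.707, -0.023, 0.023, -0.707]
contact_force: [0.5, -0.3, -0.9]
gripper_width: 0.677
t: 30.5
tcp_pos: [0.6346, -0.0447, 0.1855]
tool_rot: [-0.707, 0.023, -0.023, 0.707]
contact_force: [0.8, -0.7, -0.7]
gripper_width: 0.679
```

```bash

python3 -m handwheel '0 0 -0.001 0 0 0 60; 0 0 -0.001 0 0 0 72; 0 0 -0.001 0 0 0 85; 0 0 -0.001 0 0 0 90; 0 0 0.03 0 0 0 90; 0 0 0.06 0 0 0 90; 0 -0.05 0.06 0 0 0 95; 0 -0.09 0.06 0 0 0 95'
python3 - <<'E'
from h import *
o,im,d=snap('wrist','w14.png');P=cloud('wrist',d,o);print(yaw(o),o['tcp_pos'])
m=big(near(P,(.635,-.043),.045,.1218,.135));print('key',rect(P[m]),np.median(P[m][:,2]),m.sum())
print(pul(P,(.468,-.169)))
E
```

```text
t: 31.5
tcp_pos: [0.6348, -0.1358, 0.2462]
tool_rot: [0.707, -0.022, 0.023, -0.707]
contact_force: [1.0, 0.3, 0.2]
gripper_width: 0.953
-3.62 [ 0.63482994 -0.13579664  0.24615049]
key (array([ 0.6354, -0.0433]), 60.1, 16.6, -3.8) 0.12507473699103258 3572
('pul', np.int64(2644), (array([ 0.4686, -0.1701]), 79.6, 51.6, -13.8), np.float64(0.0437))
```

```bash

python3 -m handwheel '-0.02 -0.004 0.01 0 0 10.5 100; -0.04 -0.008 0.01 0 0 21 100; -0.06 -0.012 0.01 0 0 31 100; -0.08 -0.016 0 0 0 41 100; -0.1 -0.02 0 0 0 51 100; -0.12 -0.025 -0.02 0 0 61 100; -0.145 -0.03 -0.04 0 0 71 100; -0.166 -0.034 -0.06 0 0 80 100'
python3 - <<'E'
from h import *
o,im,d=snap('wrist','w15.png');P=cloud('wrist',d,o);print(yaw(o),o['tcp_pos'])
print(pul(P,(.468,-.169)))
E
```

```text
t: 32.55
tcp_pos: [0.4677, -0.1687, 0.185]
tool_rot: [0.555, 0.438, -0.438, -0.555]
contact_force: [1.1, -1.0, 0.6]
gripper_width: 1.002
76.64 [ 0.46772358 -0.16873206  0.18496751]
('pul', np.int64(5847), (array([ 0.4683, -0.1698]), 78.7, 50.5, -13.9), np.float64(0.044))
```

```bash

python3 -m handwheel '0.0005 -0.001 -0.03 0 0 0 100; 0.0005 -0.001 -0.06 0 0 0 100; 0.0005 -0.001 -0.09 0 0 0 100; 0.0005 -0.001 -0.1 0 0 0 100; 0.0005 -0.001 -0.1 0 0 0 85; 0.0005 -0.001 -0.1 0 0 0 50; 0.0005 -0.001 -0.1 0 0 0 50; 0.0005 -0.001 -0.1 0 0 0 50'
python3 -m handwheel '0 0 0 0 0 0 50; 0 0 0.02 0 0 0 50; 0 0 0.05 0 0 0 50; 0 0 0.09 0 0 5 50; 0 0 0.13 0 0 10 50; 0.04 0.02 0.16 0 0 10 50; 0.08 0.04 0.18 0 0 10 50; 0.13 0.06 0.18 0 0 10 50'
python3 -m handwheel '0.03 0.015 0 0 0 0 50; 0.06 0.03 0 0 0 0 50; 0.09 0.045 0 0 0 0 50; 0.12 0.06 0 0 0 0 50; 0.124 0.06 0 0 0 0 50; 0.124 0.06 0 0 0 0 50; 0.124 0.06 0 0 0 0 50; 0.124 0.06 0 0 0 0 50'
python3 - <<'E'
from h import *
o,im,d=snap('wrist','w16.png');P=cloud('wrist',d,o);print(yaw(o),o['tcp_pos'])
m=big(near(P,(.635,-.043),.045,.1218,.135));print('key',rect(P[m]),np.median(P[m][:,2]),m.sum())
g=im.astype(int);m=(g[...,0]>g[...,2]+40)&near(P,o['tcp_pos'],.07,.15,.26);z=P[m][:,2];zt=np.percentile(z,95);mm=m&(P[...,2]>zt-.003);Q=P[mm]
c,a,b,t=rect(Q);print('top',c,a,b,t,zt,np.linalg.lstsq(np.c_[Q[:,:2],np.ones(len(Q))],Q[:,2],rcond=None)[0])
u=np.array([np.cos(np.radians(t)),np.sin(np.radians(t))]);print('centre',c-u*a/2000+u*.0393)
E
```

```text
t: 33.6
tcp_pos: [0.4699, -0.17, 0.0867]
tool_rot: [0.557, 0.437, -0.436, -0.555]
contact_force: [-0.1, -0.3, 6.5]
gripper_width: 0.579
t: 34.6
tcp_pos: [0.6006, -0.1093, 0.2684]
tool_rot: [0.517, 0.484, -0.483, -0.515]
contact_force: [0.9, -0.6, -3.1]
gripper_width: 0.575
t: 35.6
tcp_pos: [0.7225, -0.0502, 0.2657]
tool_rot: [-0.516, -0.484, 0.484, 0.516]
contact_force: [0.2, -0.2, -2.9]
gripper_width: 0.574
86.3 [ 0.72249038 -0.05021627  0.26571795]
key (array([ 0.635 , -0.0431]), 59.9, 15.9, -3.7) 0.1250341716090849 2941
top [ 0.7155 -0.0501] 68.2 50.6 -4.0 0.22370720872693692 [-0.0017999   0.0014684   0.22427993]
centre [ 0.72068733 -0.05046273]
```

```bash

python3 -m handwheel '-0.025 0.002 0 0 0 0 50; -0.05 0.005 0 0 0 0 50; -0.075 0.007 0 0 0 0 50; -0.0853 0.0074 -0.01 0 0 0 50; -0.0853 0.0074 -0.03 0 0 0 50; -0.0853 0.0074 -0.044 0 0 0 50; -0.0853 0.0074 -0.049 0 0 0 50; -0.0853 0.0074 -0.052 0 0 0 50'
python3 -m handwheel '0 0 -0.002 0 0 0 50; 0 0 -0.004 0 0 0 50; 0 0 -0.006 0 0 0 50; 0 0 -0.008 0 0 0 50; 0 0 -0.01 0 0 0 50; 0 0 -0.012 0 0 0 50; 0 0 -0.014 0 0 0 50; 0 0 -0.015 0 0 0 50'
```

```text
t: 36.65
tcp_pos: [0.6381, -0.0424, 0.2127]
tool_rot: [-0.516, -0.484, 0.484, 0.516]
contact_force: [0.0, 0.6, -2.2]
gripper_width: 0.576
t: 37.65
tcp_pos: [0.6377, -0.0423, 0.1983]
tool_rot: [-0.516, -0.484, 0.484, 0.516]
contact_force: [-0.5, 0.8, -2.3]
gripper_width: 0.574
```

```bash

python3 -m handwheel '-0.0003 -0.0004 -0.004 0 0 0 50; -0.0003 -0.0004 -0.008 0 0 0 50; -0.0003 -0.0004 -0.012 0 0 0 50; -0.0003 -0.0004 -0.017 0 0 0 50; -0.0003 -0.0004 -0.022 0 0 0 50; -0.0003 -0.0004 -0.026 0 0 0 50; -0.0003 -0.0004 -0.029 0 0 0 50; -0.0003 -0.0004 -0.031 0 0 0 50'
python3 -m handwheel '0 0 -0.001 0 0 0 50; 0 0 -0.001 0 0 0 50; 0 0 -0.001 0 0 0 65; 0 0 -0.001 0 0 0 85; 0 0 -0.001 0 0 0 95; 0 0 0.02 0 0 0 95; 0 0 0.06 0 0 0 95; -0.05 0.03 0.08 0 0 0 95'
python3 -m handwheel '-0.03 0.02 0.02 0 0 0 60; -0.06 0.05 0.02 0 0 0 40; -0.06 0.09 0.02 0 0 0 40; -0.06 0.09 0.02 0 0 0 40; -0.06 0.09 0.02 0 0 0 40; -0.06 0.09 0.02 0 0 0 40; -0.06 0.09 0.02 0 0 0 40; -0.06 0.09 0.02 0 0 0 40'
python3 - <<'E'
from h import *
o,im,d=snap('wrist','w17.png');P=cloud('wrist',d,o);print(yaw(o),o['tcp_pos'],np.round(o['q'],2))
for g in((.6354,-.043),(.628,.082)):
    print(pul(P,g,.122)); m=near(P,g,.025,.1232,.13)&(im.max(-1).astype(int)-im.min(-1)<45);print('key',m.sum(),rect(P[m]),np.median(P[m][:,2]))
hsv=cv2.cvtColor(im,cv2.COLOR_BGR2HSV)
m=big((hsv[...,0]>18)&(hsv[...,0]<35)&(hsv[...,1]>120)&near(P,(.56,.207),.06,.074,.095));print('fin',m.sum(),rect(P[m]),np.median(P[m][:,2]))
E
```

```text
t: 38.65
tcp_pos: [0.6375, -0.0427, 0.1672]
tool_rot: [-0.516, -0.484, 0.484, 0.516]
contact_force: [0.6, -0.4, -2.4]
gripper_width: 0.575
t: 39.65
tcp_pos: [0.5904, -0.0135, 0.2498]
tool_rot: [0.518, 0.485, -0.482, -0.515]
contact_force: [-1.0, 0.6, -0.3]
gripper_width: 0.952
t: 40.65
tcp_pos: [0.5276, 0.0768, 0.2673]
tool_rot: [-0.516, -0.483, 0.484, 0.516]
contact_force: [-0.2, -0.2, -0.3]
gripper_width: 0.398
86.29 [0.52756472 0.07676466 0.26734252] [ 0.14  0.25  1.87 -0.    1.02 -1.36]
('pul', np.int64(388), (array([ 0.6619, -0.03  ]), 46.3, 12.5, -43.5), np.float64(0.1237))
key 51 (array([ 0.625 , -0.0475]), 12.9, 4.4, -12.1) 0.12475063816760357
('pul', np.int64(4278), (array([0.6199, 0.0779]), 58.8, 51.1, 24.0), np.float64(0.124))
key 886 (array([0.6198, 0.0863]), 39.3, 33.6, 27.1) 0.12501712632408385
fin 868 (array([0.5607, 0.2027]), 43.6, 12.2, 3.9) 0.08322862319856594
```

View pics/w17.png

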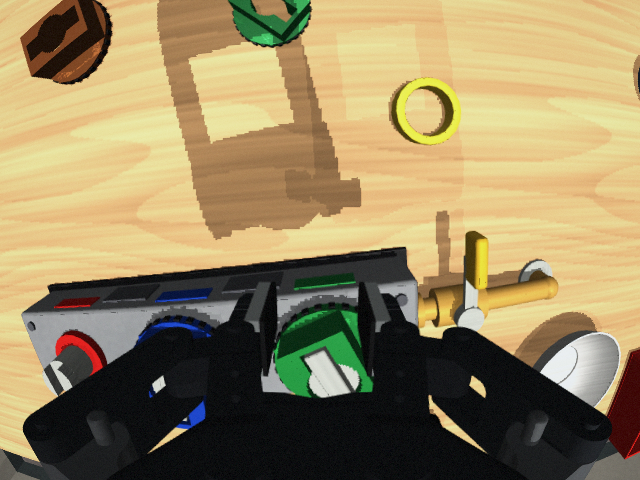

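```bash

python3 -m handwheel '0.03 -0.01 0.01 0 0 0 40; 0.06 -0.02 0.02 0 0 0 40; 0.09 -0.03 0.02 0 0 0 40; 0.12 -0.04 0.02 0 0 0 40; 0.16 -0.05 0.02 0 0 0 40; 0.19 -0.06 0.02 0 0 0 40; 0.19 -0.06 0.02 0 0 0 40; 0.19 -0.06 0.02 0 0 0 40'
python3 - <<'E'
from h import *
o,im,d=snap('wrist','w18.png');P=cloud('wrist',d,o);print(yaw(o),o['tcp_pos'],np.round(o['q'],2))
for g in((.6354,-.043),(.628,.082)):
    m=big(near(P,g,.055,.119,.13));Q=P[m];print(rect(Q),np.median(Q[:,2]),'slope',np.round(np.linalg.lstsq(np.c_[Q[:,:2],np.ones(len(Q))],Q[:,2],rcond=None)[0],3))
E
```

```text
t: 41.7
tcp_pos: [0.7168, 0.0173, 0.2869]
tool_rot: [-0.515, -0.483, 0.484, 0.516]
contact_force: [0.2, 0.5, 0.5]
gripper_width: 0.401
86.32 [0.71682898 0.01725527 0.28693205] [ 0.02  0.51  1.43  0.    1.2  -1.48]
(array([ 0.6359, -0.0428]), 78.9, 51.1, -4.2) 0.12400954455717081 slope [ 0.001 -0.001  0.123]
(array([0.6297, 0.082 ]), 78.6, 51.1, 23.9) 0.12421893537299568 slope [-0.001  0.001  0.124]
```

View pics/w18.png

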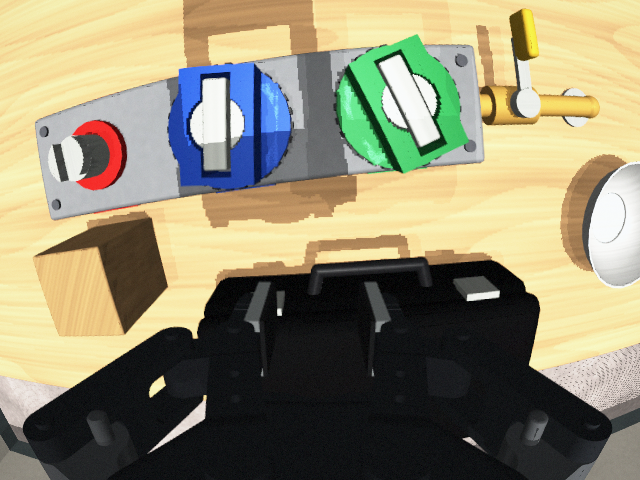

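```bash

python3 -m handwheel '-0.03 0.035 0 0 0 2 32; -0.06 0.07 0 0 0 4 32; -0.09 0.105 0 0 0 6 32; -0.12 0.14 0 0 0 7 32; -0.15 0.18 -0.03 0 0 7 32; -0.156 0.186 -0.06 0 0 7 32; -0.156 0.186 -0.065 0 0 7 32; -0.156 0.186 -0.065 0 0 7 32'
python3 -m handwheel '0 0 -0.02 0 0 0 32; 0 0 -0.04 0 0 0 32; 0 0 -0.06 0 0 0 32; 0 0 -0.077 0 0 0 32; 0 0 -0.077 0 0 0 22; 0 0 -0.077 0 0 0 22; 0 0 -0.077 0 0 0 22; 0 0 -0.077 0 0 0 22'
python3 - <<'E'
import numpy as np
from h import *
o=arm.get_obs();print(yaw(o))
for t in range(80,-20,-10):
    a=np.radians(t+2.6);print(t,np.round(np.array([.619-.06*np.sin(a),.207+.06*np.cos(a)])-o['tcp_pos'][:2],3))
E
```

```text
t: 42.75
tcp_pos: [0.5618, 0.203, 0.2231]
tool_rot: [0.485, 0.514, -0.514, -0.485]
contact_force: [0.8, -0.2, -0.2]
gripper_width: 0.318
t: 43.75
tcp_pos: [0.5618, 0.2034, 0.1461]
tool_rot: [0.485, 0.515, -0.514, -0.485]
contact_force: [0.1, 0.6, 0.1]
gripper_width: 0.218
93.33
80 [-0.002  0.011]
70 [-0.     0.022]
60 [0.004 0.031]
50 [0.01 0.04]
40 [0.017 0.048]
30 [0.025 0.054]
20 [0.034 0.059]
10 [0.044 0.062]
0 [0.055 0.064]
-10 [0.065 0.063]
```

```bash

python3 -m handwheel '-0.001 0.011 0 0 0 -10 22; 0 0.022 0 0 0 -20 22; 0.004 0.031 0 0 0 -30 22; 0.01 0.04 0 0 0 -40 22; 0.017 0.048 0 0 0 -50 22; 0.025 0.054 0 0 0 -60 22; 0.034 0.059 0 0 0 -70 22; 0.044 0.062 0 0 0 -80 22'
python3 -m handwheel '0.011 0.001 0 0 0 -10 22; 0.018 0.001 0 0 0 -16 22; 0.018 0.001 0 0 0 -16 22; 0.018 0.001 0 0 0 -16 22; 0.014 0.001 0 0 0 -16 30; 0.011 0.001 0 0 0 -13 40; 0.011 0.001 0.03 0 0 -13 40; 0.011 0.001 0.08 0 0 -13 40'
python3 - <<'E'
from h import *
o,im,d=snap('wrist','w19.png');P=cloud('wrist',d,o);print(yaw(o))
hsv=cv2.cvtColor(im,cv2.COLOR_BGR2HSV)
m=big((hsv[...,0]>18)&(hsv[...,0]<35)&(hsv[...,1]>120)&near(P,(.617,.267),.06,.074,.095));print('fin',m.sum(),rect(P[m]),np.median(P[m][:,2]))
E
```

```text
t: 44.75
tcp_pos: [0.6046, 0.2654, 0.1453]
tool_rot: [0.703, 0.079, -0.081, -0.702]
contact_force: [-5.7, 0.9, 0.8]
gripper_width: 0.223
t: 45.75
tcp_pos: [0.6156, 0.2659, 0.2247]
tool_rot: [0.708, 0.001, -0.003, -0.707]
contact_force: [0.1, 1.2, 1.4]
gripper_width: 0.4
0.34
fin 1366 (array([0.618 , 0.2677]), 42.9, 12.1, -87.1) 0.08326099284578849
```

```bash

python3 -m handwheel '-0.03 0.03 0.03 0 0 0 60; -0.06 0.06 0.06 0 0 0 60; -0.1 0.09 0.09 0 0 0 60; -0.14 0.12 0.09 0 0 0 60; -0.18 0.14 0.09 0 0 0 60; -0.2 0.15 0.09 0 0 0 60; -0.2 0.15 0.09 0 0 0 60; -0.2 0.15 0.09 0 0 0 60'
python3 - <<'E'
from h import *
o,im,d=snap('top','top1.png');P=cloud('top',d)
for g in((.6354,-.043),(.628,.082)):
    m=near(P,g,.055,.115,.135);print(m.sum(),rect(P[m]),np.median(P[m][:,2]))
hsv=cv2.cvtColor(im,cv2.COLOR_BGR2HSV)
m=big((hsv[...,0]>18)&(hsv[...,0]<35)&(hsv[...,1]>120)&near(P,(.617,.267),.06,.074,.095));print('fin',m.sum(),rect(P[m]))
print(o['contact_force']);arm.finish_job()
E
```

```text
t: 46.8
tcp_pos: [0.4175, 0.4159, 0.3155]
tool_rot: [-0.707, -0.002, 0.002, 0.707]
contact_force: [-0.2, 0.7, -0.2]
gripper_width: 0.605
367 (array([ 0.6343, -0.0433]), 80.5, 49.6, -4.0) 0.12266418371281418
373 (array([0.6282, 0.0816]), 80.0, 50.1, 24.2) 0.12278944781067169
fin 51 (array([0.615 , 0.2663]), 40.9, 10.8, -89.2)
[-0.16336984  0.69799698 -0.23036841]
the job is handed in; nothing more can be done
```

I shut the valve, fitted the green and blue pulleys on their spindles over keys, and turned the air fully on again. I then moved the arm clear and handed the job in at about 47 s; it reports no verdict. There was no red pulley in view, so I left the red spindle and the third key alone. I used the larger green pulley and left the small green and brown ones.

- **Pulleys (wrist camera):** both hub tops were about 124 mm above the table, which is home on the collars. They were level, and lined up with their keys to within a degree.
- **Centres:** both were within about 1.5 mm of the spindle axes.
- **Keys:** before the pulleys went on, both lay in their slots with their tops 125 mm above the table, as they should.
- **Valve:** the fin was in line with the pipe to within about half a degree after reopening.
- **Last look (top camera, just before hand-in):** it agreed on centres and angles. It read the pulley heights about 1.5 mm lower and the fin about 2° different, which I put down to its coarser resolution.

No check failed. I did not re-measure the tape, tools, jar, carton and mug at the end; nothing I did came near touching them.

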